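# Check a marker drawing's registration, then free its hold-down flap and hold it open

## Robot

A 6-joint arm with a two-finger parallel gripper is mounted at the origin on the work surface. World frame = base frame: x ahead of the robot, y to its left, z up, the work surface at z = 0. Lengths are in m, angles in degrees, forces in N, time in s.
With the tool pointing down it reaches from about 0.3 to 0.75 m from the base axis. Payload 8.5 kg.
Tool frame: the origin (TCP) lies midway between the tips of the shut fingers; the grasp point (between the pads) lies 19 mm behind it; z points along the fingers, y is the line along which they close (so a half turn about z gives the same grasp; the last joint's range is limited). The gripper opens to 85 mm and grips with 20 to 120 N. Pads are 22 mm wide; open, the fingers measure 114 mm over their backs; the gripper's body (76 mm by 85 mm) begins 54 mm behind the grasp point. The pads swing forward as they close: fully open they stand 13 mm farther back than shut.
Start: joints at [53.726, 21.807, 74.336, -0, 83.858, -12.336], TCP at [0.223, 0.503, 0.231] pointing down, gripper open.
Joint ranges: [-178.18, 178.18], [-50.72, 133.34], [12.68, 142.11], [-81.47, 261.47], [9.98, 163.14], [-165.26, 165.26]. Speed limits (degrees/s): [136.94, 136.94, 180, 180, 180, 180].

## Interface

Orientations are given as a 3x3 rotation matrix whose columns are the frame's x, y, z axes.
In Python, from rig import monitor, optics, close_job, models gives the robot as it stands.
- The arm moves only by the tool step_arm, never from a script. Its arguments are lists of equal length, an entry for each row: "fingers": the closure, from -1 (fully open) to 1 (shut); "travel": the shift along the tool's x, y, z scaled (see below), a list of three; "twist": the turn about the tool's z scaled (see below). In form: {"fingers": [fingers, ...], "travel": [[tx, ty, tz], ...], "twist": [twist, ...]}. A call has 1 to 10 rows; each row shifts and turns the commanded pose from where the row before left it, along the tool's axes as they then stand; what a row does not reach is not made up. The controller multiplies each number of a shift by 100 mm and each number of a turn by pi rad. A row lasts 1/8 s, in which the tool goes at most 62.5 mm and 10.7 degrees, less where a joint would pass 70% of its speed; a pose out of reach is approached as far as the arm can. A call with a number of a shift or a turn outside -1 to 1 is refused whole. A call with a gripper value outside its range is refused whole. The fingers move at their own pace and stop on an object; "force" is the grip in N (left out, the last holds). Time passes only in rows, so rows that do not move let the fingers close. It gives the time, the measured TCP pose, the force, the opening and the grip force at its end, in the units of the state.
- monitor.observe(): the state, without advancing time (a new reading comes with each control period).
- optics.get_image(name): name is "side" or "top" or "wrist"; returns (picture, depth): 400x640x3 uint8, blue, green, red; 400x640 float32, m along the optical axis (not along the pixel's ray), 0 where there is no reading.
- optics.get_calibration(name): a dict with "vertical_fov" (degrees; the focal length in pixels is half the picture's height over the tangent of half this angle, whatever the lens; pixels are square), "cx", "cy" (the principal point, pixels), "distortion" ([k1, k2, p1, p2, k3] as OpenCV has them; the pictures are not rectified), "world_from_camera" (4x4, takes a point from camera to world coordinates). Camera axes: x right, y up, looking along -z (the intrinsics and any distortion apply to the point x, -y, -z); pixel columns grow to the right and rows downward; lengths in m; the calibration is good to about 2 mm. A picture is of the moment at which its call begins: read the wrist's pose just before it. get_calibration takes no time and is no camera call; for the wrist camera it gives the pose at the moment of the call.
- close_job(): hands the job in; it is judged then, once.
Trained networks look in the newest picture that a camera, given by its name, has taken for a name from the list of things; names that differ only in an ending like _2 or _b are one class to them, and where a whole thing is asked for, a point or a joint stands for the part that bears it (a point fixed in the world has none). Each returns a list of dicts, best first, with "confidence" (0 to 1); they miss things now and then, are a little off and sometimes report something else, mostly with a low value. They report only what shows in the picture. A call takes as long as a camera call.
- models.trace(camera, query): "mask" (400x640 bool, what is visible of it) and "point" ([column, row] in pixels, amid what is visible of it).
- models.landmark_of(camera, query): "point" ([column, row] in pixels: a listed point, or the origin of a listed thing).
The state is a dict: "time_s": time; "q": joint angles; "qvel": joint speeds; "joint_efforts": joint torques, N m; "position": TCP position; "tool_rot": TCP orientation; "ft_force": force on the tool from outside, world axes, zero at the start; "wrist_torque": the same for the moment, N m; "grip_width": finger opening in m; "gripper_force": force on a finger pad.
Only numpy, scipy, OpenCV 4.12 (cv2) and the standard library are available. Lean on these libraries where they do the work, as an engineer would, in place of code of your own. Each camera call takes 0.05 s, during which the arm holds its last target. There are 200 camera calls.

## Task

Step the card carrier (it has a black knob to hold) on its x-y slides so that first the ring mark and then the cross mark comes to rest under the fixed needle, pausing about a second at each, and leave the carrier about there. Then, before touching the catch, give the flap's upright tab an upward tug to feel whether the flap is caught; if it is, slide the little unmarked catch to its other end; then lift the flap by its tab to about 45 degrees and finish while still holding it there, so that the card can be changed. Do not bump the needle or its arm, and leave the other things on the desk where they are.

Things in the scene. Friction and masses are not known exactly. Their poses are not given: they have to be found in the camera images.
- stage: registration stage fixed to the desk: grey base plate 270 x 340 x 12 mm with a card carrier on two crossed slides. Origin on the desk under the middle of the slides; its x axis points away from the robot (give or take its yaw), y to the left, z up; all the directions below are in these axes
- needle_tip (a point): tip of the fixed needle, 46 mm above the desk and 3.5 mm above the card. The needle (6 mm thick) hangs from a 7 mm wide, level arm, top 78 mm above the desk, that comes from a post on the far (+x) side of the base
- pointer: the fixed needle, its arm and its post (for contact only; origin as the stage's)
- cross_slide (a joint): carrier's slide along the stage's y, metres, -0.042 to 0.042, 0 in the middle, grows to +y; about 5 N of friction, stays where it is left
- carrier (a joint): carrier's slide along the stage's x, metres, -0.026 to 0.026, 0 in the middle, grows to +x; about 5 N of friction, stays where it is left. The carrier is a flat plate 140 (x) x 230 (y) mm, top 41 mm above the desk, with a white card on its right part
- knob_top (a point): centre of the top of the carrier's black upright knob, 22 mm across, 40 mm tall, near the carrier's front right corner; grip it about 13 mm below this point and the whole carrier moves with it
- ring_mark (a point): centre of the black ring, 14 mm across, printed on the card (moves with the carrier)
- cross_mark (a point): centre of the black plus-shaped mark, 16 mm across, printed on the card (moves with the carrier); seen from the ring it lies 30 mm to -x and 55 mm to +y
- flap (a joint): angle of the hold-down flap, radians, 0 shut (flat on the card), grows as its far edge rises towards the robot, stops at 1.5. It falls shut by itself when let go and needs only 2 to 3 N at the tab. When caught it rises only 0.02 to 0.05 rad (2 to 5 mm at the tab) under a tug of 10 to 20 N and then stops: do not pull above 25 N; when not caught it just opens
- flap_hinge (a point): middle of the flap's hinge axis, on its near (-x) edge, 46 mm above the desk; the axis lies along the stage's y. The flap is a metal plate 106 (x) x 66 (y) x 5 mm on the carrier's left part
- pull_tab: upright metal tab on the flap near its far edge, 12 mm thick (y), 26 mm long (x), 40 mm tall, 90 mm from the hinge axis; origin at the middle of its foot, on the flap's upper face; its z axis is square to the flap. Fingers closing along y pinch it; 40 mm are free on either side
- tab_grip (a point): point in the tab 28 mm above the flap's upper face, where to pinch it; with the flap shut it lies 90 mm from the hinge axis in x, 30.5 mm above it and level with the hinge's middle in y
- catch (a joint): position of the unmarked slide catch, metres: it starts at its near (-x) end (0 to 0.002) and slides to +x to its far end, 0.024; about 0.8 N of friction, stays where it is left. In some stages it catches the flap when at the near end, in others when at the far end, and nothing shows which; the other end is always free. Shut the flap (let go of the tab) before sliding it
- catch_grip (a point): point on the catch's round steel knob, 12 mm across, 32 mm tall above its 17 mm high dark housing on the carrier's left edge; the point is 8 mm below the knob's top, 50 mm to +y of the tab
- marker_a: loose art marker, light grey bar 151 x 15 x 15 mm, on the desk in front of the stage; a bystander, origin at the centre of its underside
- marker_b: loose art marker 151 x 15 x 15 mm beside the stage's left end; a bystander, origin at the centre of its underside
- marker_c: loose art marker 151 x 15 x 15 mm on the right of the stage; a bystander, origin at the centre of its underside
- eraser: loose white eraser 45 x 22 x 12 mm beside the stage's right end; a bystander, origin at the centre of its underside
- phone: loose black phone 150 x 72 x 9 mm lying behind the stage; a bystander, origin at the centre of its underside
- sharpener: loose small metal sharpener 26 x 16 x 12 mm behind the stage; a bystander, origin at the centre of its underside
- pencil: loose wooden pencil 165 mm long, 8 mm thick, left of the stage; a bystander, origin at the centre of its underside

How it is judged (in metres and radians):
On the way, in this order (a step that is already met when the one before it is completed fails the run):
1. the ring mark rests under the needle (within 5 mm) (horizontal distance between ring_mark and needle_tip below 0.005 m), for 0.5 s.
2. the cross mark rests under the needle (within 5 mm) (horizontal distance between cross_mark and needle_tip below 0.005 m), for 0.5 s.
3. the flap is tugged up by its tab while the catch has not been moved (value of joint flap above 0.012 rad and value of joint catch below 0.008 m and contact force between the fingers and pull_tab above 0.5 N), for 0.1 s.
At the end, for the whole second after the job is handed in: The fingers hold the tab (contact over 1 N) with the flap still, 0.55 to 1.05 rad open (about 45 degrees), and the cross mark is still within 15 mm of the needle (value of joint flap between 0.55 and 1.05 rad and contact force between the fingers and pull_tab above 1 N and velocity of joint flap between -0.15 and 0.15 rad/s and horizontal distance between cross_mark and needle_tip below 0.015 m); the arm keeps its last pose, push and grip.
It fails at once if the needle, its arm or its post is bumped (over 5 N) (contact force between any of the arm, the fingers and pointer above 5 N).
It fails at once if a bystander is moved by more than 30 mm (distance of any of marker_a, marker_b, marker_c, eraser, phone, sharpener, pencil from where it was at the start of the episode above 0.03 m).
It also fails if it takes over 72 s, if anything falls off the work surface, if the arm or the gripper's body presses on something with over 40 N, if the wrist force passes 120 N, or if a joint passes its speed limit or range.

## Working session

There is one attempt and no reset: what is moved stays moved. The work goes in short steps, Python scripts to look and compute and a tool call to move; the robot and the scene stay as the last step left them, time stands still between calls to the robot, and variables do not carry over. Pictures are saved under pics/ and viewed, at most 10 in all, crops included, and the job is handed in when it is done.

Besides the shell and the picture viewer there is one more tool, called after ">>>" by a JSON object that holds its "method" and its "body", one argument or row to a line. step_arm: Moves the arm, as the interface text tells. Its arguments: {"type":"object","properties":{"fingers":{"type":"array","items":{"type":"number"}},"travel":{"type":"array","items":{"type":"array","items":{"type":"number"}}},"twist":{"type":"array","items":{"type":"number"}},"force":{"type":"number"}},"required":["fingers","travel","twist"]}

```bash
mkdir -p pics; cat > h.py <<'E'
import numpy as np, cv2
from rig import monitor, optics, models
def cal(n):
    c=optics.get_calibration(n); f=200/np.tan(np.radians(c["vertical_fov"])/2)
    return np.array([[f,0,c["cx"]],[0,f,c["cy"]],[0,0,1]]),np.array(c["distortion"],float),np.array(c["world_from_camera"])
def ray(n,p,C=None):
    K,d,T=C or cal(n)
    u=cv2.undistortPoints(np.array([[p]],float),K,d)[0,0]
    return T[:3,3],T[:3,:3]@np.array([u[0],-u[1],-1.0])
def onz(n,p,z,C=None):
    o,d=ray(n,p,C); return o+d*(z-o[2])/d[2]
def tri(rs):
    A=np.zeros((3,3));b=np.zeros(3)
    for o,d in rs:
        d=d/np.linalg.norm(d);P=np.eye(3)-np.outer(d,d);A+=P;b+=P@o
    x=np.linalg.solve(A,b)
    return x,[round(float(np.linalg.norm(np.cross(x-o,d/np.linalg.norm(d))))*1000,1) for o,d in rs]
E
python3 - <<'E'
from h import *
np.set_printoptions(precision=4,suppress=True)
s=monitor.observe();print(s["time_s"],s["position"],s["tool_rot"],s["ft_force"])
H=dict(needle_tip=.046,knob_top=.081,ring_mark=.0425,cross_mark=.0425,flap_hinge=.046,tab_grip=.0765,catch_grip=.08,stage=0)
for n in("top","side"):
    im,_=optics.get_image(n);cv2.imwrite(f"pics/{n}0.png",im);C=cal(n)
    print(n,C[2][:3,3])
    for q in H:
        for r in models.landmark_of(n,q)[:2]:
            print(q,np.round(r["point"],1),round(r["confidence"],2),onz(n,r["point"],H[q],C))
print(monitor.observe()["time_s"])
E
```

```text
0.0 [0.223  0.5024 0.2307] [[-0.914   0.4058 -0.0009]
 [ 0.4058  0.914  -0.0012]
 [ 0.0003 -0.0014 -1.    ]] [ 0.3995 -0.3323  0.2907]
top [0.4312 0.0201 1.0547]
knob_top [371.2 239.4] 0.88 [ 0.5079 -0.1161  0.081 ]
ring_mark [383.8 197.7] 0.56 [ 0.6003 -0.1514  0.0425]
cross_mark [362.4 207.9] 0.97 [ 0.5785 -0.1048  0.0425]
flap_hinge [321.2 245.8] 0.85 [ 0.4983 -0.0153  0.046 ]
tab_grip [434.3 228.5] 0.7 [ 0.5295 -0.2473  0.0765]
tab_grip [322.5 201.8] 0.51 [ 0.5871 -0.0182  0.0765]
catch_grip [302.5 230.1] 0.54 [0.5283 0.0237 0.08  ]
stage [339.3 227.1] 0.66 [ 0.5422 -0.0576  0.    ]
stage [461.2 204.1] 0.59 [ 0.5914 -0.3313  0.    ]
side [ 0.2254 -0.6623  0.5254]
needle_tip [336.9 250.6] 0.91 [ 0.5775 -0.1078  0.046 ]
needle_tip [276.6 238.6] 0.53 [ 0.502  -0.0191  0.046 ]
knob_top [307.7 246.2] 0.6 [ 0.5167 -0.1129  0.081 ]
knob_top [243.9 211.2] 0.29 [0.468  0.0477 0.081 ]
ring_mark [362.8 262.7] 0.82 [ 0.5996 -0.1563  0.0425]
ring_mark [317.6 214.5] 0.22 [0.6118 0.0203 0.0425]
cross_mark [333.  251.2] 0.7 [ 0.5732 -0.1017  0.0425]
flap_hinge [273.5 237.8] 0.64 [ 0.4982 -0.0138  0.046 ]
tab_grip [317.1 212.7] 0.8 [ 0.587  -0.0217  0.0765]
catch_grip [275.4 237.3] 0.73 [ 0.4823 -0.0601  0.08  ]
catch_grip [377.2 204.7] 0.57 [ 0.698  -0.0608  0.08  ]
stage [307.4 262.3] 0.68 [ 0.5444 -0.0576  0.    ]
0.9
```

```bash
python3 - <<'E'
import cv2
a=cv2.imread("pics/top0.png")[150:300,230:470];b=cv2.imread("pics/side0.png")[160:310,200:440]
cv2.imwrite("pics/tc.png",cv2.resize(a,None,fx=3.3,fy=3.3,interpolation=2));cv2.imwrite("pics/sc.png",cv2.resize(b,None,fx=3.3,fy=3.3,interpolation=2))
E
```

```text
(no output)
```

View pics/tc.png

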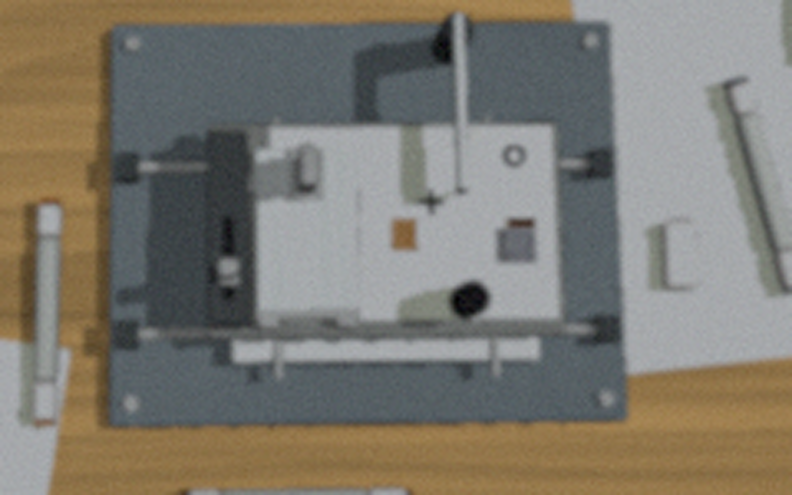

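View pics/sc.png

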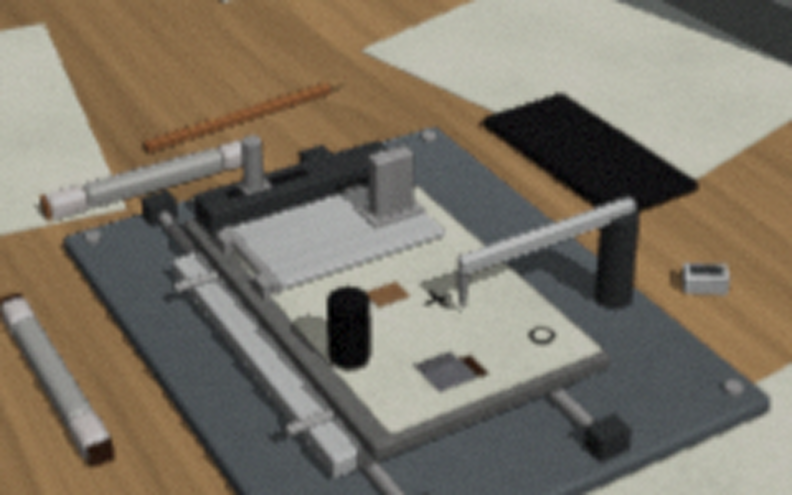

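The stage shows clearly. In the top view (full-picture pixels) the needle end is at about (370,208), the cross at (361,211), the ring at (386,197), the knob at (372,240), the tab at (324,201) and the catch at (299,232). The side view agrees. I'll go above the stage for a closer look.

>>> {"method": "step_arm", "body": {
  "fingers": [-1, -1, -1, -1, -1, -1, -1, -1, -1, -1],
  "travel": [
    [0, 0, -0.1],
    [0, 0, -0.1],
    [0, 0, -0.1],
    [-0.19, -0.48, 0],
    [-0.19, -0.48, 0],
    [-0.19, -0.48, 0],
    [-0.19, -0.48, 0],
    [-0.19, -0.48, 0],
    [-0.19, -0.48, 0],
    [-0.19, -0.48, 0]
  ],
  "twist": [-0.0444, -0.0444, -0.0444, 0, 0, 0, 0, 0, 0, 0]
}}

```text
time_s: 2.15
position: [0.3567, 0.1652, 0.2615]
tool_rot: [[-1.0, -0.001, 0.001], [-0.001, 1.0, 0.0], [-0.001, 0.0, -1.0]]
ft_force: [1.2, 0.1, 0.1]
grip_width: 0.0853
gripper_force: 0.0
```

>>> {"method": "step_arm", "body": {
  "fingers": [-1, -1, -1, -1, -1, -1],
  "travel": [
    [-0.19, -0.48, 0],
    [-0.19, -0.48, 0],
    [-0.19, -0.48, 0],
    [-0.19, -0.48, 0],
    [-0.19, -0.48, 0],
    [0, 0, 0]
  ],
  "twist": [0, 0, 0, 0, 0, 0]
}}

```text
time_s: 2.9
position: [0.4523, -0.0759, 0.2609]
tool_rot: [[-1.0, 0.003, -0.0], [0.003, 1.0, -0.0], [0.0, -0.0, -1.0]]
ft_force: [-0.4, 0.5, 0.1]
grip_width: 0.0856
gripper_force: 0.0
```

```bash
python3 - <<'E'
from h import *
np.set_printoptions(precision=4,suppress=True)
s=monitor.observe();print(s["time_s"],s["position"],s["tool_rot"])
im,_=optics.get_image("wrist");C=cal("wrist");cv2.imwrite("pics/w1.png",im);np.savez("w1.npz",K=C[0],d=C[1],T=C[2]);print(C[2])
H=dict(needle_tip=.046,knob_top=.081,ring_mark=.0425,cross_mark=.0425,flap_hinge=.046,tab_grip=.0765,catch_grip=.08)
for q in H:
        for r in models.landmark_of("wrist",q)[:2]:
            print(q,np.round(r["point"],1),round(r["confidence"],2),onz("wrist",r["point"],H[q],C))
t=cal("top")
for p in [(132,43),(591,41),(606,398),(131,403)]: print(onz("top",(230+p[0]/3.3,150+p[1]/3.3),.013,t))
E
```

```text
2.9 [ 0.4523 -0.0759  0.2609] [[-1.      0.0032 -0.0004]
 [ 0.0032  1.     -0.0002]
 [ 0.0004 -0.0002 -1.    ]]
[[ 0.0018 -0.9624 -0.2716  0.3829]
 [ 1.      0.0021 -0.0007 -0.0743]
 [ 0.0013 -0.2716  0.9624  0.4033]
 [ 0.      0.      0.      1.    ]]
needle_tip [283.1 269.1] 0.62 [ 0.5737 -0.115   0.046 ]
needle_tip [299.3 265.4] 0.53 [ 0.5686 -0.0944  0.046 ]
knob_top [275.7 229.4] 0.59 [ 0.5067 -0.1177  0.081 ]
ring_mark [364.7 293.6] 0.62 [ 0.6113 -0.0097  0.0425]
cross_mark [300.7 266.6] 0.92 [ 0.5721 -0.0929  0.0425]
flap_hinge [365.9 210.8] 0.73 [ 0.4966 -0.0134  0.046 ]
tab_grip [366.1 293.1] 0.76 [ 0.5891 -0.0142  0.0765]
tab_grip [367.5 210. ] 0.37 [ 0.486  -0.0169  0.0765]
catch_grip [408.9 245.3] 0.79 [0.5264 0.0305 0.08  ]
[0.6858 0.0952 0.013 ]
[ 0.6848 -0.2159  0.013 ]
[ 0.4452 -0.2151  0.013 ]
[0.4452 0.095  0.013 ]
```

View pics/w1.png

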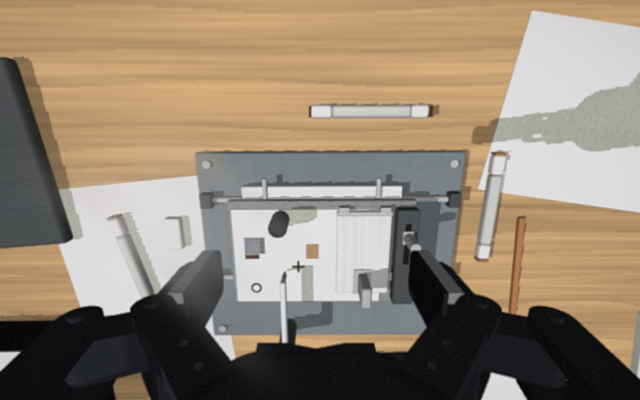

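The wrist view shows the ring at about (256,288), the cross at (299,267), the needle end near (284,272), the knob top near (277,229), the tab at (364,290) and the catch at (409,240). The yaw is about 0. I'll refine the marks and the needle tip in one enlarged crop.

```bash
python3 - <<'E'
import cv2,numpy as np
w=cv2.imread("pics/w1.png")[205:305,235:315];s=cv2.imread("pics/side0.png")[215:290,290:390]
a=cv2.resize(w,None,fx=5,fy=5,interpolation=2);b=cv2.resize(s,None,fx=4,fy=4,interpolation=2)
o=np.zeros((500,800,3),np.uint8);o[:,:400]=a;o[:300,400:]=b;cv2.imwrite("pics/w1c.png",o)
E
```

```text
(no output)
```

View pics/w1c.png

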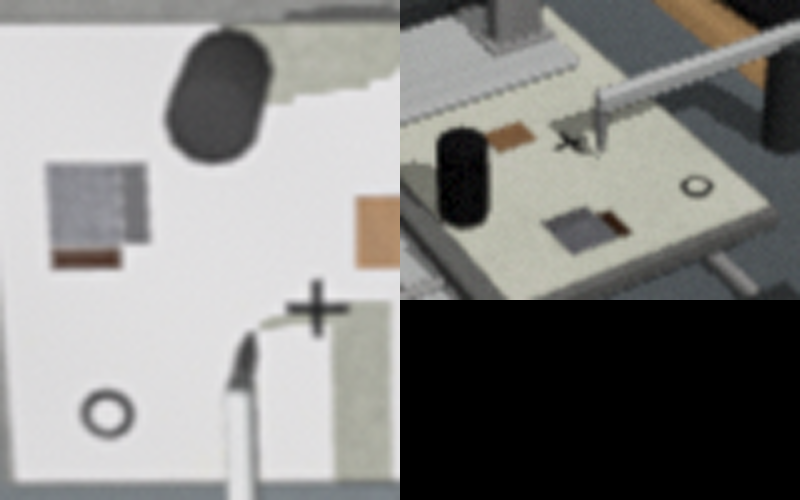

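```bash
python3 - <<'E'
from h import *
np.set_printoptions(precision=4,suppress=True)
z=np.load("w1.npz");C={"wrist":(z["K"],z["d"],z["T"]),"side":cal("side"),"top":cal("top")}
P=dict(cross=dict(wrist=(298.4,266.6),side=(333,250.5),top=(360.6,211.2)),ring=dict(wrist=(256.4,287.6),side=(364,261.5),top=(385.8,197)),
tip=dict(wrist=(285.4,271.6),side=(339.5,253.2)),knob=dict(wrist=(277.3,228.8),side=(306.5,247.5),top=(371.6,239)),
tab_grip=dict(wrist=(366.1,293.1),side=(317.1,212.7),top=(322.5,201.8)),hinge=dict(wrist=(365.9,210.8),side=(273.5,237.8),top=(321.2,245.8)),
catch=dict(wrist=(408.9,245.3),top=(301,231)))
H=dict(cross=.0425,ring=.0425,tip=.046,knob=.081,tab_grip=.0765,hinge=.046,catch=.08)
for k,v in P.items():
    print(k,*tri([ray(n,p,C[n]) for n,p in v.items()]),[onz(n,p,H[k],C[n])[:2] for n,p in v.items()])
E
```

```text
cross [ 0.5729 -0.0987  0.0419] [2.9, 1.9, 2.5] [array([ 0.5721, -0.0958]), array([ 0.5743, -0.1   ]), array([ 0.5714, -0.1007])]
ring [ 0.6028 -0.1537  0.0417] [2.6, 1.0, 2.4] [array([ 0.6021, -0.1508]), array([ 0.6033, -0.1546]), array([ 0.6018, -0.1558])]
tip [ 0.5796 -0.1126  0.0423] [0.4, 0.4] [array([ 0.5772, -0.1122]), array([ 0.5774, -0.1167])]
knob [ 0.5089 -0.1167  0.0817] [3.1, 3.3, 0.3] [array([ 0.506 , -0.1159]), array([ 0.5132, -0.1151]), array([ 0.5087, -0.117 ])]
tab_grip [ 0.5889 -0.0166  0.0744] [2.9, 1.4, 2.2] [array([ 0.5891, -0.0142]), array([ 0.587 , -0.0217]), array([ 0.5871, -0.0182])]
hinge [ 0.4976 -0.0144  0.0464] [1.4, 0.4, 1.1] [array([ 0.4966, -0.0134]), array([ 0.4982, -0.0138]), array([ 0.4983, -0.0153])]
catch [0.525  0.0278 0.0853] [1.4, 1.4] [array([0.5264, 0.0305]), array([0.5265, 0.0268])]
```

Heights agree with the text. The ring needs a carrier move of (-25, +38) mm, then the cross one of (+30, -55) mm. I'll grip the knob at (0.509, -0.117).

>>> {"method": "step_arm", "body": {
  "fingers": [-1, -1, -1, -1, -1, -1, -1, -1, -0.5, -0.5],
  "travel": [
    [-0.28, -0.2, 0.1],
    [-0.287, -0.21, 0.2],
    [0, 0, 0.4],
    [0, 0, 0.4],
    [0, 0, 0.4],
    [0, 0, 0.3],
    [0, 0, 0.2],
    [0, 0, 0.12],
    [0, 0, 0],
    [0, 0, 0]
  ],
  "twist": [0, 0, 0, 0, 0, 0, 0, 0, 0, 0],
  "force": 50
}}

```text
time_s: 4.55
position: [0.5087, -0.1142, 0.0501]
tool_rot: [[-1.0, -0.001, 0.001], [-0.001, 1.0, -0.001], [-0.001, -0.001, -1.0]]
ft_force: [0.3, 0.8, -0.4]
grip_width: 0.0639
gripper_force: 0.0
```

>>> {"method": "step_arm", "body": {
  "fingers": [1, 1, 1, 1, 1, 1],
  "travel": [
    [0, 0, 0],
    [0, 0, 0],
    [0, 0, 0],
    [0, 0, 0],
    [0, 0, 0],
    [0, 0, 0]
  ],
  "twist": [0, 0, 0, 0, 0, 0],
  "force": 50
}}

```text
time_s: 5.3
position: [0.5087, -0.1149, 0.0503]
tool_rot: [[-1.0, -0.001, 0.002], [-0.001, 1.0, -0.002], [-0.002, -0.002, -1.0]]
ft_force: [-2.3, -2.7, 6.2]
grip_width: 0.0207
gripper_force: 48.7
```

>>> {"method": "step_arm", "body": {
  "fingers": [1, 1, 1, 1, 1, 1, 1, 1],
  "travel": [
    [0.05, 0.077, 0],
    [0.05, 0.077, 0],
    [0.05, 0.077, 0],
    [0.05, 0.077, 0],
    [0.052, 0.077, 0],
    [0, 0, 0],
    [0, 0, 0],
    [0, 0, 0]
  ],
  "twist": [0, 0, 0, 0, 0, 0, 0, 0]
}}

```text
time_s: 6.3
position: [0.4841, -0.0759, 0.0502]
tool_rot: [[-1.0, -0.001, 0.003], [-0.001, 1.0, -0.0], [-0.003, -0.0, -1.0]]
ft_force: [2.0, 2.4, 8.2]
grip_width: 0.0208
gripper_force: 50.3
```

```bash
python3 - <<'E'
from h import *
np.set_printoptions(precision=4,suppress=True)
s=monitor.observe();print(s["time_s"],s["position"])
o=np.zeros((500,800,3),np.uint8)
w,_=optics.get_image("wrist");Cw=cal("wrist");np.savez("w2.npz",K=Cw[0],d=Cw[1],T=Cw[2]);s_,_=optics.get_image("side");t,_=optics.get_image("top")
cv2.imwrite("pics/w2.png",w);cv2.imwrite("pics/s2.png",s_)
o[:240,:400]=cv2.resize(s_[220:280,300:400],None,fx=4,fy=4,interpolation=2)
o[:240,400:]=cv2.resize(t[180:240,330:430],None,fx=4,fy=4,interpolation=2)
o[250:500,:400]=cv2.resize(w,(400,250))
cv2.imwrite("pics/c2.png",o)
for n in("side","wrist","top"):
  for q in("ring_mark","needle_tip","cross_mark"):
    for r in models.landmark_of(n,q)[:2]: print(n,q,np.round(r["point"],1),round(r["confidence"],2),onz(n,r["point"],.046 if q[0]=="n" else .0425))
E
```

```text
6.3 [ 0.4841 -0.0759  0.0502]
side ring_mark [337.5 255.1] 0.58 [ 0.5739 -0.1156  0.0425]
side needle_tip [339.2 250. ] 0.74 [ 0.582  -0.1084  0.046 ]
side cross_mark [305.2 241.3] 0.97 [ 0.5454 -0.0494  0.0425]
wrist cross_mark [350.9 351.3] 0.9 [ 0.548  -0.0554  0.0425]
top ring_mark [365.1 209.6] 0.69 [ 0.5748 -0.1104  0.0425]
top needle_tip [301.6 212.6] 0.71 [0.5691 0.0254 0.046 ]
top needle_tip [244.4 244.2] 0.49 [0.5033 0.1459 0.046 ]
top cross_mark [368.8 206.1] 0.75 [ 0.5823 -0.1186  0.0425]
top cross_mark [340.4 219.7] 0.56 [ 0.5535 -0.0571  0.0425]
```

View pics/c2.png

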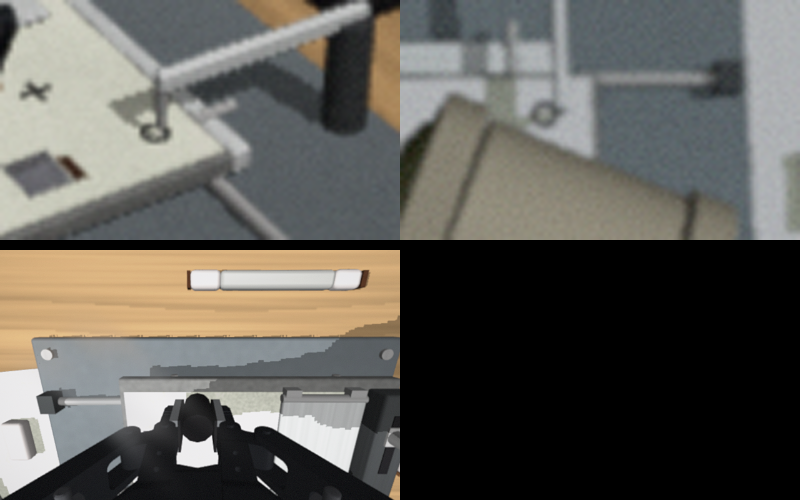

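```bash
python3 - <<'E'
from h import *
np.set_printoptions(precision=4,suppress=True)
print(onz("side",(338.5,252.5),.0425),[onz("side",p,.046) for p in((339.5,251.8),(339.5,252.6),(339.5,253.2))])
print(onz("top",(366,208.3),.0425),onz("top",(369.5,204.7),.078))
E
```

```text
[ 0.5795 -0.1101  0.0425] [array([ 0.5796, -0.1132,  0.046 ]), array([ 0.5783, -0.1152,  0.046 ]), array([ 0.5774, -0.1167,  0.046 ])]
[ 0.5776 -0.1125  0.0425] [ 0.5799 -0.1153  0.078 ]
```

The side view shows the ring at (338.5,252.5), with the needle end within its rim. The top view agrees, with the ring about 3 mm too far to +y. I'll nudge it -3 mm in y and hold for a second.

>>> {"method": "step_arm", "body": {
  "fingers": [1, 1, 1, 1, 1, 1, 1, 1, 1, 1],
  "travel": [
    [0, -0.03, 0],
    [0, 0, 0],
    [0, 0, 0],
    [0, 0, 0],
    [0, 0, 0],
    [0, 0, 0],
    [0, 0, 0],
    [0, 0, 0],
    [0, 0, 0],
    [0, 0, 0]
  ],
  "twist": [0, 0, 0, 0, 0, 0, 0, 0, 0, 0]
}}

```text
time_s: 8.15
position: [0.4841, -0.0788, 0.0502]
tool_rot: [[-1.0, -0.0, 0.003], [-0.0, 1.0, -0.0], [-0.003, -0.0, -1.0]]
ft_force: [2.5, 2.9, 7.8]
grip_width: 0.0208
gripper_force: 50.3
```

```bash
python3 - <<'E'
from h import *
np.set_printoptions(precision=4,suppress=True)
o=np.zeros((480,800,3),np.uint8)
s_,_=optics.get_image("side");t,_=optics.get_image("top")
o[:]=np.hstack([cv2.resize(s_[225:285,310:360],None,fx=8,fy=8,interpolation=2),cv2.resize(t[180:240,340:390],None,fx=8,fy=8,interpolation=2)])
cv2.imwrite("pics/c3.png",o)
print(monitor.observe()["time_s"])
E
```

```text
8.25
```

View pics/c3.png

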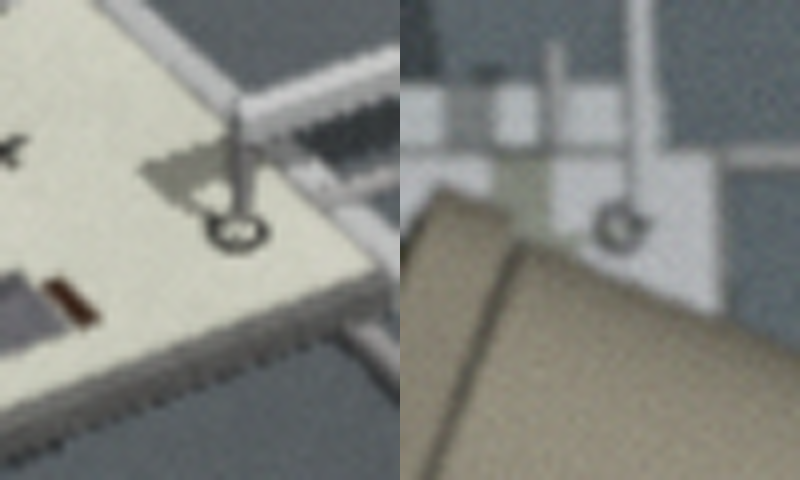

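The ring sits under the needle tip: in the enlarged side view the ring is at (237,231), with the tip's foot on it. Next, the cross: +30 mm in x and -55 mm in y.

>>> {"method": "step_arm", "body": {
  "fingers": [1, 1, 1, 1, 1, 1, 1, 1, 1, 1],
  "travel": [
    [-0.06, -0.11, 0],
    [-0.06, -0.11, 0],
    [-0.06, -0.11, 0],
    [-0.06, -0.11, 0],
    [-0.06, -0.11, 0],
    [0, 0, 0],
    [0, 0, 0],
    [0, 0, 0],
    [0, 0, 0],
    [0, 0, 0]
  ],
  "twist": [0, 0, 0, 0, 0, 0, 0, 0, 0, 0]
}}

```text
time_s: 9.5
position: [0.5134, -0.1347, 0.0502]
tool_rot: [[-1.0, -0.001, 0.001], [-0.001, 1.0, -0.002], [-0.001, -0.002, -1.0]]
ft_force: [-2.4, -3.1, 8.6]
grip_width: 0.0209
gripper_force: 50.5
```

```bash
python3 - <<'E'
from h import *
np.set_printoptions(precision=4,suppress=True)
o=np.zeros((480,800,3),np.uint8)
s_,_=optics.get_image("side");t,_=optics.get_image("top")
o[:]=np.hstack([cv2.resize(s_[225:285,310:360],None,fx=8,fy=8,interpolation=2),cv2.resize(t[180:240,340:390],None,fx=8,fy=8,interpolation=2)])
cv2.imwrite("pics/c4.png",o)
print(monitor.observe()["time_s"])
for n in("side","top"):
  for q in("cross_mark","tab_grip","flap_hinge","catch_grip"):
    for r in models.landmark_of(n,q)[:2]: print(n,q,np.round(r["point"],1),round(r["confidence"],2),onz(n,r["point"],dict(c=.0425,t=.0765,f=.046)[q[0]] if q!="catch_grip" else .08))
E
```

```text
9.6
side cross_mark [339.7 257.6] 0.82 [ 0.5734 -0.1238  0.0425]
side tab_grip [323.2 216.1] 0.47 [ 0.5907 -0.0381  0.0765]
side flap_hinge [281.1 244.3] 0.87 [ 0.5012 -0.0397  0.046 ]
side flap_hinge [312.3 252.9] 0.2 [ 0.5368 -0.0914  0.046 ]
side catch_grip [280. 208.] 0.69 [0.5322 0.0247 0.08  ]
top cross_mark [368.8 207.1] 0.56 [ 0.5802 -0.1185  0.0425]
top tab_grip [331.7 201.8] 0.48 [ 0.5869 -0.0372  0.0765]
top flap_hinge [327.3 243.3] 0.73 [ 0.5034 -0.0282  0.046 ]
top catch_grip [307.3 229.1] 0.62 [0.5303 0.0139 0.08  ]
top catch_grip [332.2 200.4] 0.36 [ 0.5893 -0.0381  0.08  ]
```

View pics/c4.png

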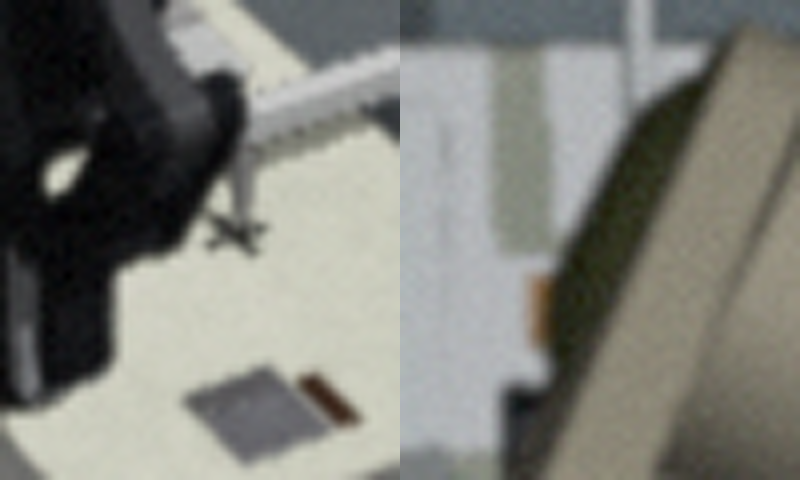

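The cross is under the tip, at (236,232) in the enlarged side view, the same spot the ring held. I'll release, rise and look at the tab.

>>> {"method": "step_arm", "body": {
  "fingers": [-0.4, -0.4, -0.4, -0.4, -0.4, -0.4, -0.4, -0.4, -0.4, -0.4],
  "travel": [
    [0, 0, 0],
    [0, 0, 0],
    [0, 0, 0],
    [0, 0, -0.2],
    [0, 0, -0.4],
    [0, 0, -0.4],
    [0, 0, -0.4],
    [0.1, 0.33, -0.2],
    [0.1, 0.33, -0.2],
    [0.1, 0.33, 0]
  ],
  "twist": [0, 0, 0, 0, 0, 0, 0, 0, 0, 0]
}}

```text
time_s: 11.25
position: [0.483, -0.0337, 0.2306]
tool_rot: [[-1.0, -0.001, 0.002], [-0.001, 1.0, -0.001], [-0.002, -0.001, -1.0]]
ft_force: [0.4, 0.3, -0.1]
grip_width: 0.06
gripper_force: 0.0
```

>>> {"method": "step_arm", "body": {
  "fingers": [-0.4, -0.4],
  "travel": [
    [0, 0, 0],
    [0, 0, 0]
  ],
  "twist": [0, 0]
}}

```text
time_s: 11.5
position: [0.4831, -0.035, 0.2292]
tool_rot: [[-1.0, -0.001, -0.0], [-0.001, 1.0, -0.0], [0.0, -0.0, -1.0]]
ft_force: [0.2, 0.7, 0.4]
grip_width: 0.06
gripper_force: 0.0
```

```bash
python3 - <<'E'
from h import *
np.set_printoptions(precision=4,suppress=True)
s=monitor.observe();print(s["time_s"],s["position"],s["grip_width"])
C={};L={}
H=dict(cross_mark=.0425,needle_tip=.046,tab_grip=.0765,flap_hinge=.046,catch_grip=.08)
for n in("wrist","top","side"):
  im,_=optics.get_image(n);C[n]=cal(n);cv2.imwrite(f"pics/{n}5.png",im)
  for q in H:
    for r in models.landmark_of(n,q)[:2]:
      print(n,q,np.round(r["point"],1),round(r["confidence"],2),onz(n,r["point"],H[q],C[n]))
  for q in ("pull_tab","catch"):
    for r in models.trace(n,q)[:1]:
      y,x=np.where(r["mask"]);print(n,q,round(r["confidence"],2),"mask",x.min(),x.max(),y.min(),y.max())
E
```

```text
11.5 [ 0.4831 -0.035   0.2292] 0.059989352546644774
wrist cross_mark [246.5 259. ] 0.88 [ 0.5773 -0.1145  0.0425]
wrist tab_grip [320.6 287.5] 0.64 [ 0.5937 -0.0296  0.0765]
wrist flap_hinge [316.2 199. ] 0.94 [ 0.5045 -0.0342  0.046 ]
wrist flap_hinge [319.8 274.2] 0.62 [ 0.5949 -0.03    0.046 ]
wrist catch_grip [367.1 233. ] 0.83 [0.5303 0.0165 0.08  ]
wrist pull_tab 0.69 mask 307 326 262 304
wrist catch 0.51 mask 359 374 220 243
top cross_mark [369.3 206.7] 0.75 [ 0.581  -0.1196  0.0425]
top needle_tip [368.9 207.5] 0.63 [ 0.5788 -0.1182  0.046 ]
top tab_grip [366.  136.4] 0.19 [ 0.7267 -0.1125  0.0765]
top pull_tab 0.2 mask 361 370 132 143
side cross_mark [338.9 258.6] 0.59 [ 0.5706 -0.1255  0.0425]
side needle_tip [340.1 249.4] 0.66 [ 0.5843 -0.1077  0.046 ]
side tab_grip [322.1 216.7] 0.55 [ 0.5879 -0.0389  0.0765]
side flap_hinge [280.6 241.9] 0.91 [ 0.5037 -0.0324  0.046 ]
side catch_grip [281.1 207.6] 0.59 [0.5346 0.0249 0.08  ]
side pull_tab 0.68 mask 315 333 207 231
side catch 0.54 mask 278 285 204 220
```

View pics/wrist5.png

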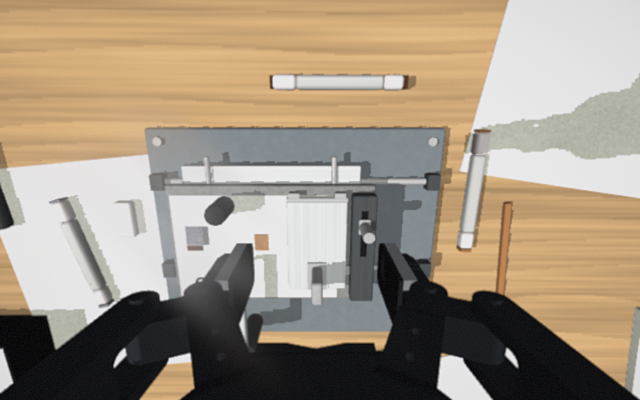

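The tab is at column 316.5 near row 285, which gives (0.593, -0.0345), and the catch is at (0.530, 0.016) at its near end. I'll go over the tab with the fingers part-open and descend.

>>> {"method": "step_arm", "body": {
  "fingers": [0.15, 0.15, 0.15, 0.15, 0.15, 0.15, 0.15, 0.15, 0.15, 0.15],
  "travel": [
    [-0.4, 0, 0],
    [-0.4, 0, 0.1],
    [-0.3, 0, 0.2],
    [0, 0, 0.4],
    [0, 0, 0.4],
    [0, 0, 0.2],
    [0, 0, 0.2],
    [0, 0, 0.12],
    [0, 0, 0.1],
    [0, 0, 0]
  ],
  "twist": [0, 0, 0, 0, 0, 0, 0, 0, 0, 0]
}}

```text
time_s: 13.95
position: [0.5929, -0.0346, 0.057]
tool_rot: [[-1.0, -0.001, -0.001], [-0.001, 1.0, 0.0], [0.001, 0.0, -1.0]]
ft_force: [1.1, -0.6, 0.2]
grip_width: 0.0364
gripper_force: 0.0
```

>>> {"method": "step_arm", "body": {
  "fingers": [1, 1, 1, 1, 1],
  "travel": [
    [0, 0, 0],
    [0, 0, 0],
    [0, 0, 0],
    [0, 0, 0],
    [0, 0, 0]
  ],
  "twist": [0, 0, 0, 0, 0],
  "force": 40
}}

```text
time_s: 14.58
position: [0.5934, -0.0346, 0.0578]
tool_rot: [[-1.0, -0.001, 0.001], [-0.001, 1.0, -0.0], [-0.001, -0.0, -1.0]]
ft_force: [2.8, 2.3, 4.7]
grip_width: 0.0113
gripper_force: 44.1
```

>>> {"method": "step_arm", "body": {
  "fingers": [1, 1, 1],
  "travel": [
    [0, 0, -0.01],
    [0, 0, -0.01],
    [0, 0, 0]
  ],
  "twist": [0, 0, 0]
}}

```text
time_s: 14.95
position: [0.5931, -0.0345, 0.0588]
tool_rot: [[-1.0, -0.001, -0.0], [-0.001, 1.0, 0.0], [0.0, 0.0, -1.0]]
ft_force: [3.8, 2.1, -5.4]
grip_width: 0.011
gripper_force: 42.7
```

>>> {"method": "step_arm", "body": {
  "fingers": [1, 1],
  "travel": [
    [0, 0, -0.01],
    [0, 0, 0]
  ],
  "twist": [0, 0]
}}

```text
time_s: 15.2
position: [0.5926, -0.0345, 0.0599]
tool_rot: [[-1.0, -0.001, -0.001], [-0.001, 1.0, 0.0], [0.001, 0.0, -1.0]]
ft_force: [2.4, 1.4, -7.0]
grip_width: 0.0115
gripper_force: 42.4
```

>>> {"method": "step_arm", "body": {
  "fingers": [1, 1],
  "travel": [
    [0, 0, -0.01],
    [0, 0, 0]
  ],
  "twist": [0, 0]
}}

```text
time_s: 15.45
position: [0.5922, -0.0345, 0.0609]
tool_rot: [[-1.0, -0.001, -0.002], [-0.001, 1.0, 0.0], [0.002, 0.0, -1.0]]
ft_force: [-1.0, 0.3, -8.7]
grip_width: 0.0117
gripper_force: 42.2
```

>>> {"method": "step_arm", "body": {
  "fingers": [1, 1],
  "travel": [
    [0, 0, -0.01],
    [0, 0, 0]
  ],
  "twist": [0, 0]
}}

```text
time_s: 15.7
position: [0.5919, -0.0345, 0.0618]
tool_rot: [[-1.0, -0.001, -0.003], [-0.001, 1.0, 0.0], [0.003, 0.0, -1.0]]
ft_force: [-5.8, -0.1, -9.7]
grip_width: 0.0114
gripper_force: 41.9
```

>>> {"method": "step_arm", "body": {
  "fingers": [1, 1, 1],
  "travel": [
    [0.003, 0, -0.01],
    [0.003, 0, -0.01],
    [0, 0, 0]
  ],
  "twist": [0, 0, 0]
}}

```text
time_s: 16.08
position: [0.5918, -0.0345, 0.0641]
tool_rot: [[-1.0, -0.001, -0.002], [-0.001, 1.0, 0.0], [0.002, 0.0, -1.0]]
ft_force: [-5.0, 0.6, -10.2]
grip_width: 0.0112
gripper_force: 41.7
```

>>> {"method": "step_arm", "body": {
  "fingers": [1, 1, 1],
  "travel": [
    [0.003, 0, -0.01],
    [0.003, 0, -0.01],
    [0, 0, 0]
  ],
  "twist": [0, 0, 0]
}}

```text
time_s: 16.45
position: [0.5915, -0.0345, 0.0662]
tool_rot: [[-1.0, -0.001, -0.001], [-0.001, 1.0, 0.0], [0.001, 0.0, -1.0]]
ft_force: [-5.0, -0.6, -10.4]
grip_width: 0.0113
gripper_force: 41.5
```

>>> {"method": "step_arm", "body": {
  "fingers": [1, 1, 1, 1, 1, 1],
  "travel": [
    [0.022, 0, -0.033],
    [0.022, 0, -0.033],
    [0.022, 0, -0.033],
    [0.022, 0, -0.033],
    [0.022, 0, -0.033],
    [0, 0, 0]
  ],
  "twist": [0, 0, 0, 0, 0, 0]
}}

```text
time_s: 17.2
position: [0.5812, -0.0346, 0.0835]
tool_rot: [[-1.0, -0.001, 0.002], [-0.001, 1.0, -0.0], [-0.002, -0.0, -1.0]]
ft_force: [2.6, 2.7, -5.1]
grip_width: 0.0111
gripper_force: 41.7
```

```bash
python3 - <<'E'
from h import *
a=cv2.imread("pics/side5.png")[180:260,250:350];b,_=optics.get_image("side")
cv2.imwrite("pics/c6.png",np.hstack([cv2.resize(i,None,fx=4,fy=4,interpolation=2) for i in(a,b[180:260,250:350])]))
E
```

```text
(no output)
```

View pics/c6.png

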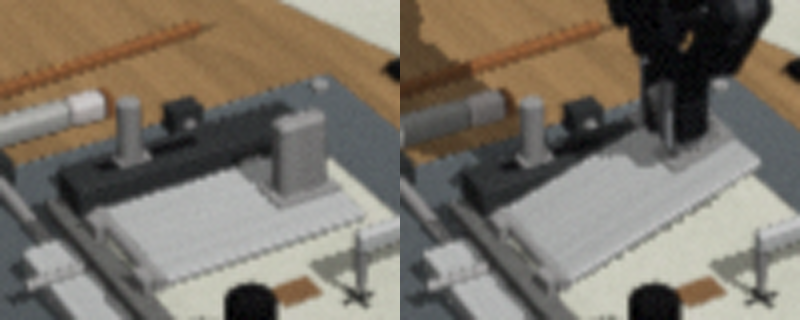

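The flap is rising clearly in the right-hand picture, so it is not caught and the catch stays where it is. I'll carry on along the arc to 45°.

>>> {"method": "step_arm", "body": {
  "fingers": [1, 1, 1, 1, 1, 1, 1, 1, 1, 1],
  "travel": [
    [0.033, 0, -0.039],
    [0.033, 0, -0.038],
    [0.035, 0, -0.037],
    [0.037, 0, -0.034],
    [0.039, 0, -0.032],
    [0.04, 0, -0.03],
    [0.042, 0, -0.028],
    [0.044, 0, -0.026],
    [0.045, 0, -0.024],
    [0, 0, 0]
  ],
  "twist": [0, 0, 0, 0, 0, 0, 0, 0, 0, 0]
}}

```text
time_s: 18.5
position: [0.5456, -0.0346, 0.1117]
tool_rot: [[-1.0, -0.001, -0.0], [-0.001, 1.0, 0.0], [0.0, 0.0, -1.0]]
ft_force: [3.0, 1.8, -5.6]
grip_width: 0.0111
gripper_force: 41.1
```

>>> {"method": "step_arm", "body": {
  "fingers": [1, 1, 1, 1, 1, 1, 1, 1],
  "travel": [
    [0, 0, 0],
    [0, 0, 0],
    [0, 0, 0],
    [0, 0, 0],
    [0, 0, 0],
    [0, 0, 0],
    [0, 0, 0],
    [0, 0, 0]
  ],
  "twist": [0, 0, 0, 0, 0, 0, 0, 0]
}}

```text
time_s: 19.5
position: [0.5459, -0.0346, 0.1116]
tool_rot: [[-1.0, -0.001, -0.0], [-0.001, 1.0, 0.0], [0.0, 0.0, -1.0]]
ft_force: [0.8, 2.5, -5.3]
grip_width: 0.011
gripper_force: 41.2
```

```bash
python3 - <<'E'
from h import *
a,_=optics.get_image("side")
cv2.imwrite("pics/c7.png",cv2.resize(a[160:280,230:380],None,fx=5,fy=5,interpolation=2))
E
```

```text
(no output)
```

View pics/c7.png

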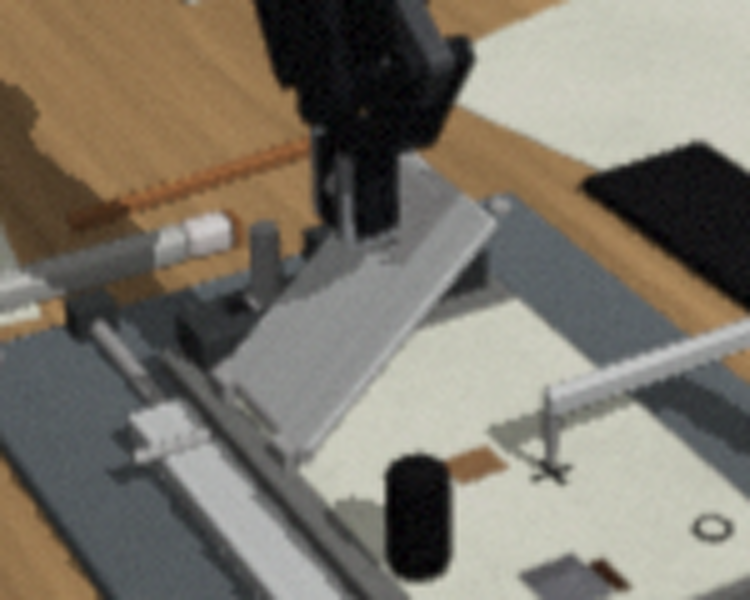

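The flap stands at about 45° with the tab still pinched, and the cross (crop 551,472) is still under the needle tip. I'll hand it in.

```bash
python3 -c "
from rig import close_job
print(close_job())"
```

```text
the job is handed in; nothing more can be done
None
```

I moved the ring and then the cross under the needle, pausing at each. The tug showed the flap was not caught, so I left the catch alone, lifted the flap to about 45° and handed in still holding it; no verdict came back.

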